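# Slide the counting chamber along the rail into the corner pocket

## Task

The glass counting chamber lies askew on the dark alignment tray. Using only the fingertips, push it across the tray until its long side lies flush against the long rail; then, keeping it against the rail, slide it along into the corner pocket until its end is fully home against the end stop. Never pick it up: it stays flat on the tray all the time, and the other things on the bench are left alone.

Things in the scene. Friction and masses are not known exactly. Their poses are not given: they have to be found in the camera images.
- align_tray: fixed alignment tray: dark flat deck 130 mm (x) by 300 mm (y), top at z = 8 mm, bright aluminium rail, end stop and lip on it. Origin on the bench at the tray's middle; deck spans x -75..+55, y -150..+150 mm; its -x and -y edges are open. x points across the deck to the rail, y along the rail toward the pocket, z up
- rail_mid (a point): middle of the rail's inner face, at deck height (tray frame x +40, y 0, z +8 mm). The rail runs straight along the tray's whole length, 10 mm high above the deck, 15 mm thick; axes as the tray's
- pocket_mouth (a point): middle of the pocket's mouth, on the deck (tray frame x +22, y +93, z +8 mm); axes as the tray's. The pocket lies between the rail and a guide lip 7 mm high with inner face at tray x +4 mm: 36 mm wide, 45 mm long, entered along the rail. The lip's end at the mouth flares outward, away from the rail, to tray x -20, y +72 mm
- pocket_corner (a point): inner corner of the pocket, where rail, end stop (10 mm high) and deck top meet (tray frame x +40, y +138, z +8 mm); axes as the tray's. Home, the chamber's middle is 16 mm from the rail and 37.5 mm from the end stop, at x -16, y -37.5 mm in this frame; its last 30 mm then stick out of the pocket
- chamber: pale glass counting chamber, a loose flat plate 32 mm (x) by 75 mm (y, long axis) by 8 mm thick, about 30 g, lying flat on the tray's deck. Origin at the centre of its underside, z up. It starts with its middle 40 to 60 mm from the rail, well before the pocket, its long axis up to 0.4 rad off the rail's direction; it slides easily and stays where it is left
- microscope_foot (a point): fixed point on the bench under the middle of the big microscope, which stands on its black mat beside the tray, to the robot's right, and does not move. It reaches about 0.22 m from here to either side, 0.26 m toward the robot and up to 0.6 m high: swing the arm clear of it
- small_dish: bystander: round orange culture dish, 35 mm wide, 11 mm high; origin at the centre of its underside
- red_marker: bystander: red and white marker pen lying on the bench, 13 by 127 by 14 mm; origin at the middle of its underside
- lab_timer: bystander: white square timer, 66 by 66 by 18 mm; origin at the centre of its underside
- objective: bystander: silver microscope objective standing upright, 25 mm wide, 40 mm high; origin at the centre of its underside

How it is judged:
By the outcome, as a careful person would: the job done as asked, in the order asked, and still so for the second after the job is handed in, with the robot touching nothing.
It also fails if it takes over 45 s, if anything falls off the work surface, if the arm or the gripper's body presses on something with over 40 N, if the wrist force passes 120 N, or if a joint passes its speed limit or range.

## Robot

A 7-joint arm with a two-finger parallel gripper is mounted at the origin on a cart in front of the work surface, level with it; the furniture and walls round the work are solid. World frame = base frame: x ahead of the robot, y to its left, z up, the work surface at z = 0. Lengths are in m, angles in degrees, forces in N, time in s.
With the tool pointing down it reaches from about 0.425 to 0.875 m from the base axis. Payload 4.7 kg.
Tool frame: the origin (TCP) lies on the mounting face of the last link; the fingertips stand tcp_to_tips ahead of it and the grasp point (between the pads) lies 164 mm ahead of it (tcp_to_tips is the distance from the TCP to the fingertips, in m); z points along the fingers, y is the line along which they close (so a half turn about z gives the same grasp; the last joint's range is limited). The gripper opens to 87 mm and grips with 3 to 60 N. Pads are 19 mm wide; open, the fingers measure 117 mm over their backs; the gripper's body (75 mm by 190 mm) begins 51 mm behind the grasp point.
Start: joints at [71.396, 18.392, -4.016, 83.108, 1.295, 78.541, -3.26], TCP at [0.216, -0.613, 0.405] pointing down, gripper open.
Joint ranges: [-163.93, 163.93], [-17.29, 119.83], [-79.2, 71.16], [3.27, 140.29], [-89.18, 269.18], [5.43, 117.66], [-154.24, 154.24]. Speed limits (degrees/s): [147.25, 147.25, 180, 180, 180, 180, 180].

## Interface

Orientations are given as [roll, pitch, yaw] about the fixed x, y, z axes, in that order (R = Rz(yaw) Ry(pitch) Rx(roll)).
In Python, from cell import get_obs, read_camera, sign_off, tcp_to_tips gives the robot as it stands.
- The arm moves only by the tool drive_tool, never from a script. Its argument "rows" is one flat list of numbers, 7 for each row, row after row: the shift along the tool's x, y, z in m, then the turn, a rotation vector about the tool's x, y, z in rad, then the gripper command: -1 is shut, 1 is fully open, values between are in proportion. In form: [tx, ty, tz, rx, ry, rz, fingers, tx, ty, tz, rx, ry, rz, fingers, ...]. A call has 1 to 5 rows; each row shifts and turns the commanded pose from where the row before left it, along the tool's axes as they then stand; what a row does not reach is not made up. A row lasts 1/8 s, in which the tool goes at most 62.5 mm and 10.7 degrees, less where a joint would pass 70% of its speed; a pose out of reach is approached as far as the arm can. A call is refused whole if a number of a shift passes 0.0625 or a number of a turn 0.188, either way. A call with a gripper value outside its range is refused whole. The fingers move at their own pace and stop on an object; "grip_force" is the grip in N (left out, the last holds). Time passes only in rows, so rows that do not move let the fingers close. It gives the time, the measured TCP pose, the force, the opening and the grip force at its end, in the units of the state.
- get_obs(): the state, without advancing time (a new reading comes with each control period).
- read_camera(name): name is "scene" or "top" or "wrist"; returns a dict with "color" (400x640x3 uint8, blue, green, red), "fov_y" (degrees; the focal length in pixels is half the picture's height over the tangent of half this angle, whatever the lens; pixels are square), "cx", "cy" (the principal point, pixels), "cam_to_world" (4x4, takes a point from camera to world coordinates); the wrist camera has in their place "mount" (4x4, takes a point from camera to tool coordinates, whose origin is the TCP and whose axes are the flange's). Camera axes: x right, y up, looking along -z (the intrinsics and any distortion apply to the point x, -y, -z); pixel columns grow to the right and rows downward; lengths in m; the calibration is good to about 2 mm. The wrist camera is an equidistant fisheye: a pixel r from the principal point sees the ray r / f radians off the axis. A picture is of the moment at which its call begins: read the wrist's pose just before it. There is no depth.
- sign_off(): hands the job in; it is judged then, once.
The state is a dict: "time_s": time; "qpos": joint angles; "joint_velocities": joint speeds; "effort": joint torques, N m; "tool_pos": TCP position; "tool_rot": TCP orientation; "force": force on the tool from outside, world axes, zero at the start; "wrist_torque": the same for the moment, N m; "grip_width": finger opening in m; "grasp_force": force on a finger pad.
Only numpy, scipy, OpenCV 4.12 (cv2) and the standard library are available. Lean on these libraries where they do the work, as an engineer would, in place of code of your own. Each camera call takes 0.05 s, during which the arm holds its last target. There are 200 camera calls.

## Working session

There is one attempt and no reset: what is moved stays moved. The work goes in short steps, Python scripts to look and compute and a tool call to move; the robot and the scene stay as the last step left them, time stands still between calls to the robot, and variables do not carry over. Pictures are saved under pics/ and viewed, at most 10 in all, crops included, and the job is handed in when it is done.

Besides the shell and the picture viewer there is one more tool, called as name(argument=value, ...) on one line, values as JSON. drive_tool: Moves the arm, as the interface text tells. Its arguments: {"type":"object","properties":{"rows":{"type":"array","items":{"type":"number"}},"grip_force":{"type":"number"}},"required":["rows"]}

```bash
mkdir -p pics; ls
python3 - <<'E'
from cell import get_obs, read_camera, tcp_to_tips
import cv2,numpy as np
print(tcp_to_tips); o=get_obs(); print(o)
for n in ("scene","top"):
    r=read_camera(n); cv2.imwrite(f"pics/{n}0.png",r["color"]); print(n,r["fov_y"],r["cx"],r["cy"],np.round(r["cam_to_world"],4).tolist(),[k for k in r])
E
```

```text
pics
0.1822
{'time_s': 0.0, 'qpos': array([71.3963463 , 18.43839083, -4.01512382, 83.17759168,  1.29542042,
       78.54044367, -3.26153733]), 'joint_velocities': array([-0.00716176,  0.0384846 , -0.05654576, -0.04822055,  0.03640665,
        0.07606658, -0.03818439]), 'effort': array([ 3.09441680e-05, -4.91287422e+01, -4.04000301e-01, -3.12528741e+01,
       -6.40635495e-02,  4.37452400e-02,  2.13025046e-04]), 'tool_pos': array([ 0.21591865, -0.61285609,  0.40364514]), 'tool_rot': array([-1.79888843e+02,  6.43706910e-03,  1.94116288e+01]), 'force': array([ 0.12738817, -0.01416964, -0.77117921]), 'wrist_torque': array([-0.02035883,  0.00199079,  0.00143607]), 'grasp_force': 0.0, 'grip_width': 0.08701500102140419}
scene 43.524377421607156 318.5323213950043 194.4035083419836 [[-0.8236, 0.3881, -0.4136, -0.0499], [-0.5669, -0.5847, 0.5803, 1.0547], [-0.0166, 0.7124, 0.7016, 1.1466], [0.0, 0.0, 0.0, 1.0]] ['color', 'fov_y', 'cx', 'cy', 'cam_to_world']
top 43.35233963072352 319.6791531822042 198.33864874364858 [[0.0148, 0.9895, -0.1441, 0.3775], [-0.9998, 0.0162, 0.0085, 0.1533], [0.0107, 0.144, 0.9895, 1.5783], [0.0, 0.0, 0.0, 1.0]] ['color', 'fov_y', 'cx', 'cy', 'cam_to_world']
```

View pics/top0.png

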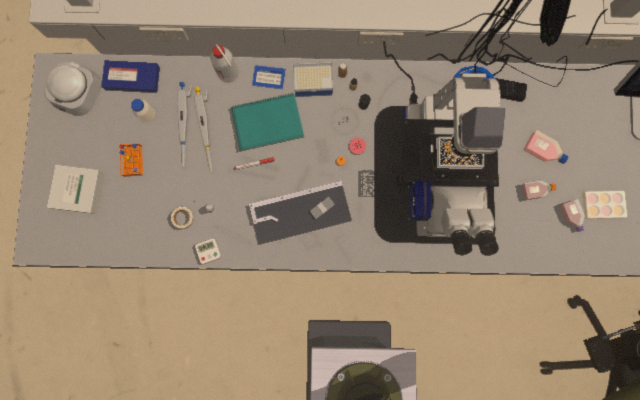

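View pics/scene0.png

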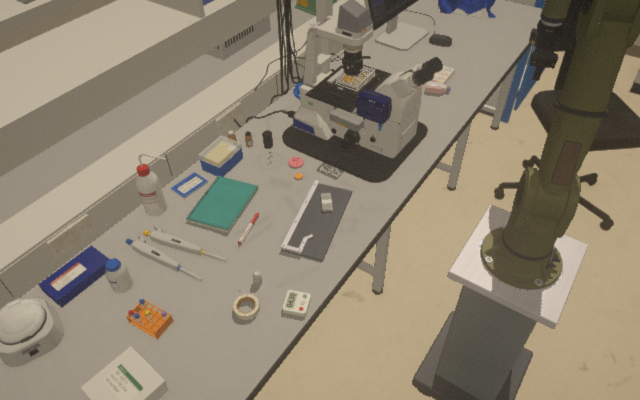

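```bash
cat > h.py <<'E'
import numpy as np, cv2
from cell import get_obs, read_camera, tcp_to_tips
def ray(r,u,v):
    f=200/np.tan(np.radians(r["fov_y"]/2)); M=np.array(r["cam_to_world"])
    d=M[:3,:3]@np.array([(u-r["cx"])/f,-(v-r["cy"])/f,-1]); return M[:3,3],d
def onz(r,u,v,z):
    o,d=ray(r,u,v); return (o+d*(z-o[2])/d[2])
E
python3 - <<'E'
from h import *
r=read_camera("top")
for n,u,v,z in [("mat tl",375,108,0),("mat bl",375,240,0),("mat br",497,242,0),("mat tr",497,108,0),("railL",249,204,.018),("railR",343,184,.018),("dkBL",258,243,.008),("dkBR",352,224,.008),("chamber",322,208,.016),("timer",207,251,.018),("eyep",460,250,.4),("eyepL",460,250,.3)]:
    print(n,np.round(onz(r,u,v,z),3))
c=r["color"][170:260,235:365]; cv2.imwrite("pics/crop.png",cv2.resize(c,None,fx=6,fy=6,interpolation=cv2.INTER_CUBIC))
E
```

```text
mat tl [ 0.908 -0.036  0.   ]
mat bl [ 0.478 -0.036  0.   ]
mat br [ 0.478 -0.419  0.   ]
mat tr [ 0.915 -0.435  0.   ]
railL [0.583 0.36  0.018]
railR [0.652 0.067 0.018]
dkBL [0.463 0.33  0.008]
dkBR [0.527 0.037 0.008]
chamber [0.575 0.132 0.016]
timer [0.435 0.484 0.018]
eyep [ 0.432 -0.187  0.4  ]
eyepL [ 0.437 -0.216  0.3  ]
```

View pics/crop.png

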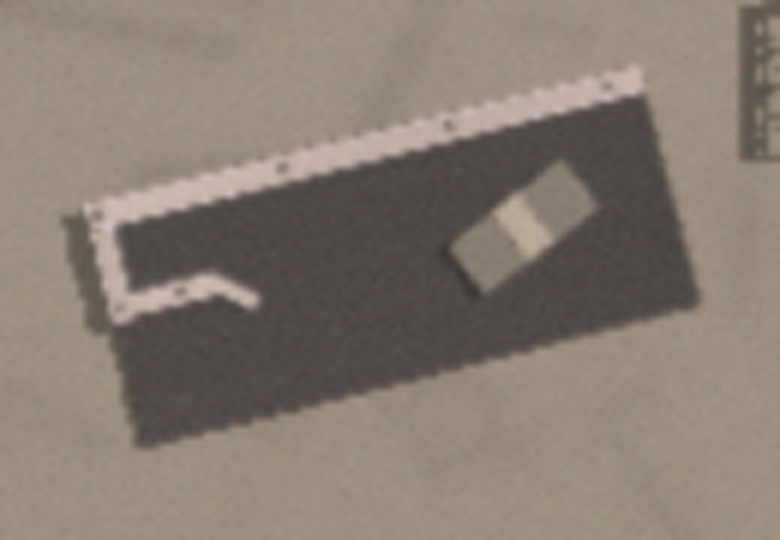

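The top view shows the tray at px (248–352, 183–243), with its pocket at the left. The chamber is at (322, 208), about 23° off the rail. The microscope mat starts at col 375.

drive_tool(rows=[0.002,-0.022,-0.05,0,0,0.107,0,0.002,-0.022,-0.05,0,0,0,0,0.002,-0.022,-0.05,0,0,0,0,0.002,-0.022,-0.05,0,0,0,0,0.002,-0.022,-0.05,0,0,0,0], grip_force=5)

```text
time_s: 0.78
tool_pos: [0.1979, -0.5032, 0.6562]
tool_rot: [-180.0, 0.0, 13.3]
force: [0.7, -1.8, 0.5]
grip_width: 0.0472
grasp_force: 0.0
```

drive_tool(rows=[0.015,-0.04,0,0,0,0,0,0.015,-0.04,0,0,0,0,0,0.015,-0.04,0,0,0,0,0,0.015,-0.04,0,0,0,0,0,0,0,0,0,0,0,0])

```text
time_s: 1.4
tool_pos: [0.2206, -0.3316, 0.6559]
tool_rot: [179.8, -0.0, 13.5]
force: [-0.5, -1.6, 0.1]
grip_width: 0.0434
grasp_force: 0.0
```

Run:
```python
from h import *
o=get_obs(); print(o["time_s"],o["tool_pos"],o["tool_rot"],o["qpos"],o["grip_width"])
```

```text
1.4 [ 0.22060331 -0.33156003  0.65594366] [ 1.79845179e+02 -2.38097638e-02  1.35299888e+01] [ 65.11006308 -11.85683398  -9.77893649  86.4549543   -2.03692732
 105.07208463 -21.46935791] 0.04336452863384777
```

drive_tool(rows=[0.037,-0.029,0,0,0,0,0,0.037,-0.029,0,0,0,0,0,0.037,-0.029,0,0,0,0,0])

```text
time_s: 1.78
tool_pos: [0.3085, -0.2242, 0.6544]
tool_rot: [-180.0, 0.0, 13.2]
force: [0.7, -0.4, 0.3]
grip_width: 0.0437
grasp_force: 0.0
```

drive_tool(rows=[0.025,-0.035,0,0,0,0,0,0.025,-0.035,0,0,0,0,0,0.025,-0.035,0,0,0,0,0,0.025,-0.035,0,0,0,0,0,0,0,0,0,0,0,0])

```text
time_s: 2.4
tool_pos: [0.3739, -0.0626, 0.6549]
tool_rot: [180.0, -0.0, 13.6]
force: [0.3, -0.5, 0.1]
grip_width: 0.0435
grasp_force: 0.0
```

drive_tool(rows=[0.01,-0.042,0,0,0,0,0,0.01,-0.042,0,0,0,0,0,0.018,-0.042,0,0,0,0,0,0.018,-0.042,0,0,0,0,0,0.018,-0.042,0,0,0,0,0])

```text
time_s: 3.02
tool_pos: [0.3976, 0.1558, 0.6546]
tool_rot: [180.0, -0.0, 13.1]
force: [0.2, 0.1, -1.3]
grip_width: 0.0431
grasp_force: 0.0
```

drive_tool(rows=[0.015,0,0.06,0,0,0,0,0.015,0,0.06,0,0,0,0,0.015,0,0.06,0,0,0,0,0.015,0,0.06,0,0,0,0,0,0,0,0,0,0,0])

```text
time_s: 3.65
tool_pos: [0.4549, 0.1673, 0.4104]
tool_rot: [-179.9, 0.5, 13.2]
force: [0.7, -0.7, -0.3]
grip_width: 0.0435
grasp_force: 0.0
```

Run:
```python
from h import *
o=get_obs(); print(o["time_s"],o["tool_pos"],o["tool_rot"],o["qpos"],o["grip_width"])
r=read_camera("wrist"); cv2.imwrite("pics/w1.png",r["color"]); print(r["fov_y"],r["cx"],r["cy"],np.round(r["mount"],4).tolist())
r=read_camera("top"); cv2.imwrite("pics/t1.png",r["color"])
```

```text
3.65 [0.45494385 0.16734791 0.41041929] [-179.88059587    0.54006226   13.19778619] [ 3.20952391e+01 -5.29949357e-03 -5.45727299e+01  1.03574104e+02
 -2.14799472e-01  7.69427978e+01 -9.92307812e+01] 0.043479662919594916
65.70646984690485 319.37836955775316 204.55575315708253 [[-0.0, 0.9608, 0.2772, 0.0765], [1.0, 0.0003, -0.001, 0.0007], [-0.0011, 0.2772, -0.9608, 0.0205], [0.0, 0.0, 0.0, 1.0]]
```

View pics/w1.png

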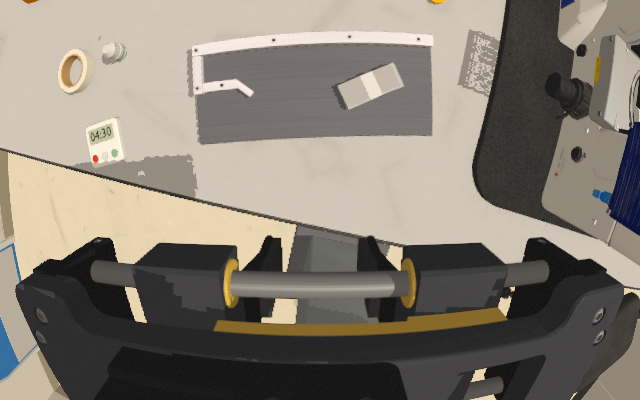

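The wrist view shows the deck at (195–433, 45–143), with the rail along the top. The pocket is at the left (197–253, 50–97) and the chamber at about (370, 86).

```bash
cat >> h.py <<'E'
from scipy.spatial.transform import Rotation as R
def wz(r,o,pts,z):
    f=200/np.tan(np.radians(r["fov_y"]/2)); p=np.asarray(pts,float)-[r["cx"],r["cy"]]
    rr=np.linalg.norm(p,axis=1); th=rr/f; s=np.sin(th)/np.maximum(rr,1e-9)
    d=np.c_[p[:,0]*s,-p[:,1]*s,-np.cos(th)]
    M=np.array(r["mount"]); T=R.from_euler("xyz",o["tool_rot"],degrees=True).as_matrix()
    D=d@(T@M[:3,:3]).T; O=T@M[:3,3]+o["tool_pos"]
    return O+D*((z-O[2])/D[:,2])[:,None]
ORG=None
def tray_from(w,org,yaw):
    c,s=np.cos(yaw),np.sin(yaw); d=w[:,:2]-org
    return np.c_[d@[c,s],d@[-s,c]]
E
python3 - <<'E'
from h import *
o=get_obs(); r=read_camera("wrist"); img=r["color"]; g=cv2.cvtColor(img,cv2.COLOR_BGR2GRAY)
print(g[110,260],g[95,355],g[40,300],g[85,370])
# rail inner face foot: bright->dark transition scanning columns (top edge of the dark deck), z=.008 ; front edge
top=[];bot=[];pk=[]
for u in range(262,425,6):
    col=g[:160,u].astype(int); v=np.argmax((col[30:60]>150)) +30
    while col[v]>150: v+=1
    top.append((u,v-.5))
for u in range(210,425,6):
    col=g[:170,u].astype(int); v=125
    while col[v]<145 and v<165: v+=1
    bot.append((u,v-.5))
t=wz(r,o,top,.008); b=wz(r,o,bot,.008)
ft=np.polyfit(t[:,1],t[:,0],1); fb=np.polyfit(b[:,1],b[:,0],1); print(ft,fb,np.degrees(np.arctan(-ft[0])),np.degrees(np.arctan(-fb[0])))
print("resid",np.std(t[:,0]-np.polyval(ft,t[:,1])),"dist mm (expect 115)",(np.polyval(ft,.2)-np.polyval(fb,.2))*np.cos(np.arctan(ft[0])))
m=((g>115)).astype(np.uint8); m[:50]=0;m[115:]=0;m[:,:325]=0;m[:,410:]=0
cs=max(cv2.findContours(m,0,2)[0],key=cv2.contourArea); box=cv2.boxPoints(cv2.minAreaRect(cs)); print(box.tolist())
w=wz(r,o,cs[:,0],.016); rect=cv2.minAreaRect((w[:,:2]*1000).astype(np.float32)); print(rect)
print("endstop/lip pts", np.round(wz(r,o,[(203,54),(203,93),(240,81),(253,95)],.015),4).tolist(),"deck right edge",wz(r,o,[(433,60),(433,130),(200,143)],.008).round(4).tolist())
E
```

```text
114 186 235 231
[-0.27317569  0.67328041] [-0.27550061  0.55225422] 15.279029469308991 15.402914252692375
resid 0.0025340852235139037 dist mm (expect 115) 0.11719693452288026
[[324.9999694824219, 114.0], [324.9999694824219, 50.000003814697266], [408.9999694824219, 50.0], [408.9999694824219, 114.0]]
((589.3825073242188, 139.084716796875), (81.96495819091797, 107.14749145507812), 15.353490829467773)
endstop/lip pts [[0.5829, 0.349, 0.015], [0.5329, 0.3372, 0.015], [0.5554, 0.2918, 0.015], [0.5411, 0.2716, 0.015]] deck right edge [[0.6431, 0.0624, 0.008], [0.5534, 0.0398, 0.008], [0.4678, 0.3315, 0.008]]
```

Run:
```python
from h import *
o=get_obs(); r=read_camera("wrist"); g=cv2.cvtColor(r["color"],cv2.COLOR_BGR2GRAY)
m=((g>150)).astype(np.uint8)*255; m[:55]=0;m[115:]=0;m[:,:325]=0;m[:,410:]=0
cs=max(cv2.findContours(m,0,2)[0],key=cv2.contourArea)
w=wz(r,o,cs[:,0],.016); print("wrist chamber",cv2.minAreaRect((w[:,:2]*1000).astype(np.float32)),cv2.boundingRect(cs))
# holes in the rail top / rail rows
pts=[]
for u in range(262,430,3):
    s=g[25:65,u].astype(int)>200
    v=np.where(s)[0]+25; pts.append((u,v.max()+.5))
W=wz(r,o,pts,.018); f=np.polyfit(W[:,1],W[:,0],1); k=abs(W[:,0]-np.polyval(f,W[:,1]))<.003; f=np.polyfit(W[k,1],W[k,0],1)
print("wrist rail inner top",f,np.degrees(np.arctan(-f[0])),k.sum(),len(k))
t=read_camera("top"); G=cv2.cvtColor(t["color"],cv2.COLOR_BGR2GRAY)
d=(G<105).astype(np.uint8)*255; d[:180]=0;d[246:]=0;d[:,:240]=0;d[:,356:]=0
pts=[]
for u in range(262,340,3):
    v=np.where(d[:,u])[0]; pts.append((u,v.max()+.5,v.min()-.5))
pts=np.array(pts)
B=np.array([onz(t,a,b,.008) for a,b,_ in pts]); T=np.array([onz(t,a,b,.008) for a,_,b in pts])
for n,P in(("front",B),("rail",T)):
    f=np.polyfit(P[:,1],P[:,0],1); print("top",n,f,np.degrees(np.arctan(-f[0])),np.std(P[:,0]-np.polyval(f,P[:,1])))
```

```text
wrist chamber ((579.7483520507812, 133.11767578125), (32.86198425292969, 75.0346450805664), 38.5968017578125) (338, 69, 65, 46)
wrist rail inner top [-0.27370892  0.67098321] 15.307455903527634 56 56
top front [0.00578637 0.45695445] -0.3315309660587141 0.002735507681587433
top rail [-0.27461535  0.66897227] 15.35576010297002 0.0009121170613206613
```

drive_tool(rows=[0,0,0,0,0,-0.037,-0.54,0.012,0.0165,0.04,0,0,0,-0.54,0.012,0.0165,0.04,0,0,0,-0.54,0.012,0.0165,0.04,0,0,0,-0.54,0.012,0.0165,0.04,0,0,0,-0.54])

```text
time_s: 4.53
tool_pos: [0.5201, 0.1183, 0.2545]
tool_rot: [179.9, -0.1, 15.4]
force: [0.6, -0.0, -0.2]
grip_width: 0.0202
grasp_force: 0.0
```

drive_tool(rows=[0,0,0,0,0,0,-0.54,0,0,0,0,0,0,-0.54])

```text
time_s: 4.78
tool_pos: [0.5192, 0.12, 0.2565]
tool_rot: [-180.0, -0.1, 15.5]
force: [0.9, 0.4, 0.5]
grip_width: 0.0198
grasp_force: 0.0
```

```bash
cat >> h.py <<'E'
C,S=np.cos(np.radians(15.3)),np.sin(np.radians(15.3))
def rot(p): p=np.atleast_2d(p); return np.c_[p[:,0]*C+p[:,1]*S,-p[:,0]*S+p[:,1]*C]
E
python3 - <<'E'
from h import *
o=get_obs(); print(o["time_s"],o["tool_pos"],rot(o["tool_pos"]),o["tool_rot"],o["qpos"],o["grip_width"],o["force"])
E
```

```text
4.775 [0.5192064  0.11999927 0.25646899] [[ 0.53246896 -0.02125839]] [-1.79992235e+02 -1.15939570e-01  1.54705055e+01] [  28.75235564   18.15093521  -50.70024663  108.20682392   16.01545495
   60.9165128  -102.95135232] 0.01977629635437506 [0.94129135 0.44999741 0.52110699]
```

drive_tool(rows=[0,0.003,0.03,0,0,0,-0.54,0,0,0.025,0,0,0,-0.54,0,0,0.0075,0,0,0,-0.54,0,0,0,0,0,0,-0.54])

```text
time_s: 5.28
tool_pos: [0.5201, 0.1168, 0.1937]
tool_rot: [180.0, -0.1, 15.5]
force: [0.8, -0.0, -0.2]
grip_width: 0.0202
grasp_force: 0.0
```

Run:
```python
from h import *
o=get_obs(); print(o["time_s"],o["tool_pos"],rot(o["tool_pos"]),o["force"])
r=read_camera("wrist"); cv2.imwrite("pics/w2.png",r["color"])
```

```text
5.275 [0.5200896  0.11679298 0.19368551] [[ 0.53247481 -0.02458409]] [ 0.78021222 -0.02633349 -0.21049988]
```

View pics/w2.png

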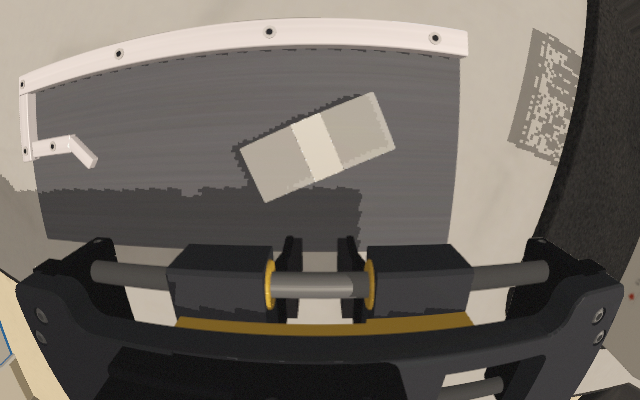

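The chamber (240–395, 92–203) lies clear ahead of the fingertips (285–360, 240). I'll push it toward the rail.

drive_tool(rows=[0.008,0,0,0,0,0,-0.54,0.008,0,0,0,0,0,-0.54,0.006,0,0,0,0,0,-0.54,0.006,0,0,0,0,0,-0.54,0.006,0,0,0,0,0,-0.54])

```text
time_s: 5.95
tool_pos: [0.5529, 0.1253, 0.1921]
tool_rot: [-180.0, 0.0, 15.4]
force: [-0.4, -0.0, -1.4]
grip_width: 0.02
grasp_force: 0.1
```

drive_tool(rows=[0.006,0,0,0,0,0,-0.54,0.006,0,0,0,0,0,-0.54,0.005,0,0,0,0,0,-0.54,0.005,0,0,0,0,0,-0.54,0.004,0,0,0,0,0,-0.54])

```text
time_s: 6.58
tool_pos: [0.5779, 0.1321, 0.1922]
tool_rot: [180.0, 0.0, 15.4]
force: [-0.6, -0.2, 0.2]
grip_width: 0.0203
grasp_force: 0.1
```

Run:
```python
from h import *
o=get_obs(); print(o["time_s"],o["tool_pos"],rot(o["tool_pos"]),o["force"])
r=read_camera("wrist"); cv2.imwrite("pics/w3.png",r["color"])
```

```text
6.575 [0.57790343 0.13206187 0.19219488] [[ 0.59226861 -0.02511189]] [-0.59375936 -0.22613362  0.17818893]
```

View pics/w3.png

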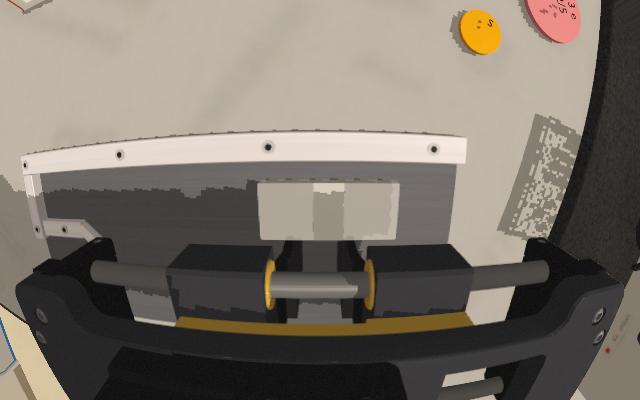

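The chamber (258–398, 182–240) is now parallel to the rail with a gap of about 13 mm. I'll keep pushing.

drive_tool(rows=[0.004,0,0,0,0,0,-0.54,0.004,0,0,0,0,0,-0.54,0.002,0,0,0,0,0,-0.54,0.002,0,0,0,0,0,-0.54])

```text
time_s: 7.12
tool_pos: [0.589, 0.1352, 0.1922]
tool_rot: [180.0, 0.1, 15.4]
force: [-3.6, -0.2, 2.6]
grip_width: 0.0198
grasp_force: 1.9
```

drive_tool(rows=[0.0015,0,0,0,0,0,-0.54,0,0,0,0,0,0,-0.54])

```text
time_s: 7.38
tool_pos: [0.5895, 0.1355, 0.1919]
tool_rot: [180.0, 0.2, 15.4]
force: [-4.1, -1.9, 3.7]
grip_width: 0.0199
grasp_force: 2.7
```

drive_tool(rows=[0.001,0,0,0,0,0,-0.54,0,0,0,0,0,0,-0.54])

```text
time_s: 7.62
tool_pos: [0.5899, 0.1356, 0.1918]
tool_rot: [179.9, 0.3, 15.4]
force: [-7.7, -1.7, 5.8]
grip_width: 0.0202
grasp_force: 3.9
```

```bash
cat > see.py <<'E'
from h import *
def chamber(save=None,show=True):
    o=get_obs(); r=read_camera("wrist"); g=cv2.cvtColor(r["color"],cv2.COLOR_BGR2GRAY)
    print(o["time_s"],o["tool_pos"].round(4),rot(o["tool_pos"]).round(4),o["tool_rot"].round(1),o["force"].round(1))
    if save: cv2.imwrite(save,r["color"])
E
python3 -c "from see import *; chamber('pics/w4.png')"
```

```text
7.625 [0.5899 0.1356 0.1918] [[ 0.6048 -0.0248]] [179.9   0.3  15.4] [-7.7 -1.7  5.8]
```

View pics/w4.png

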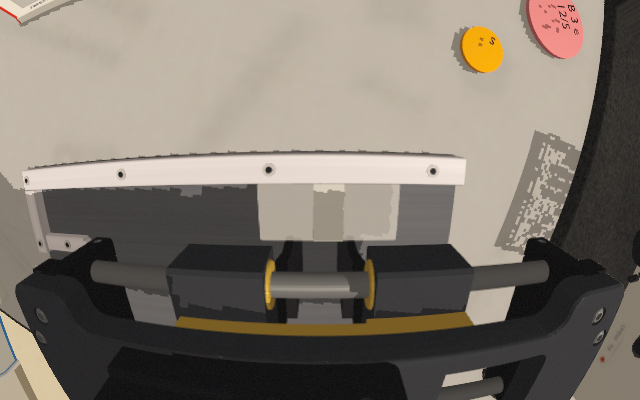

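The chamber sits flush on the rail at (258–398, 183–240), confirmed by about 8 N of contact force. Next I back off, lift, close the fingers, turn 90° and go behind its rear end.

drive_tool(rows=[-0.004,0,0,0,0,0,-0.54,-0.006,0,0,0,0,0,-0.54,0,0,-0.03,0,0,0,-1,0,0,-0.03,0,0,0,-1,0,0,0,0,0,-0.1745,-1])

```text
time_s: 8.3
tool_pos: [0.583, 0.1338, 0.2552]
tool_rot: [179.9, -0.3, 25.6]
force: [-0.3, 0.0, -0.9]
grip_width: 0.0019
grasp_force: 0.0
```

drive_tool(rows=[0,0,0,0,0,-0.1745,-1,0,0,0,0,0,-0.1745,-1,0,0,0,0,0,-0.1745,-1,0,0,0,0,0,-0.1745,-1,0,0,0,0,0,-0.1745,-1])

```text
time_s: 8.93
tool_pos: [0.582, 0.1332, 0.2523]
tool_rot: [179.9, -0.0, 75.7]
force: [-0.2, 0.4, -0.8]
grip_width: 0.0004
grasp_force: 0.0
```

drive_tool(rows=[0,0,0,0,0,-0.1745,-1,0,0,0,0,0,-0.1745,-1,0,0,0,0,0,-0.1745,-1,0,0,0,0,0,0,-1,0,0,0,0,0,0,-1])

```text
time_s: 9.55
tool_pos: [0.582, 0.1332, 0.2522]
tool_rot: [180.0, 0.0, 105.2]
force: [-0.3, 0.5, 0.2]
grip_width: 0.0003
grasp_force: 0.0
```

```bash
python3 -c "
from see import *; chamber('pics/w5.png'); print(get_obs()['qpos'],get_obs()['grip_width'])"
```

```text
9.55 [0.582  0.1332 0.2522] [[ 0.5965 -0.0251]] [180.    0.  105.2] [-0.3  0.5  0.2]
[ 34.47059843  34.87846905 -65.06435131  99.13983404  33.92770908
  68.3768785  -24.65240267] 0.0005793895746888496
```

View pics/w5.png

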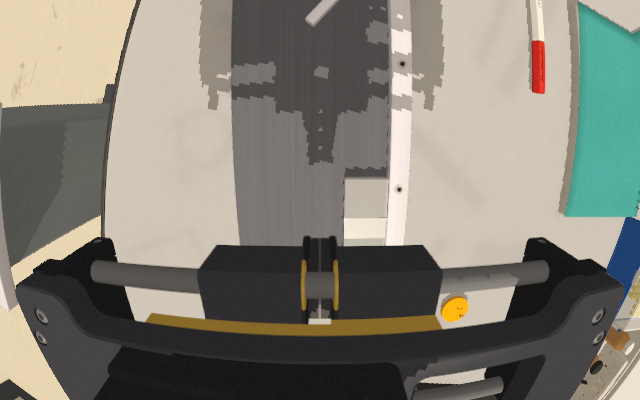

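drive_tool(rows=[-0.035,0.015,0,0,0,0,-1,-0.038,0.016,0,0,0,0,-1,0,0,0,0,0,0,-1])

```text
time_s: 9.98
tool_pos: [0.6333, 0.0668, 0.2518]
tool_rot: [180.0, 0.1, 104.9]
force: [1.0, 0.3, 0.6]
grip_width: 0.0009
grasp_force: 0.0
```

drive_tool(rows=[0,0,0.03,0,0,0,-1,0,0,0.022,0,0,0,-1,0,0,0.0075,0,0,0,-1,0,0,0,0,0,0,-1])

```text
time_s: 10.48
tool_pos: [0.6311, 0.0716, 0.1927]
tool_rot: [-180.0, -0.0, 105.4]
force: [-0.3, -0.1, 0.1]
grip_width: 0.0005
grasp_force: 0.0
```

```bash
python3 -c "
from see import *; chamber('pics/w6.png'); print(get_obs()['qpos'])"
```

```text
10.475 [0.6311 0.0716 0.1927] [[ 0.6276 -0.0975]] [-180.    -0.   105.4] [-0.3 -0.1  0.1]
[ 34.80658803  41.96475733 -59.56667764  95.80467145  39.26728152
  65.6176983  -20.0961499 ]
```

View pics/w6.png

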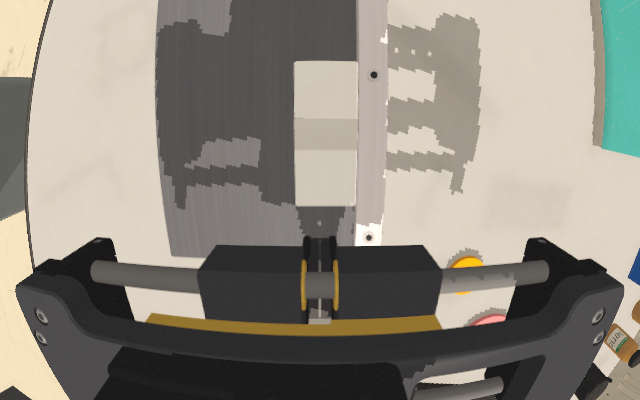

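The chamber (294–356, 60–206) is still flush with the rail (rail face at col 357), and the closed fingers (302–338) sit right behind its end. I'll slide it along.

drive_tool(rows=[0.01,0,0,0,0,0,-1,0.006,0,0,0,0,0,-1,0.005,0,0,0,0,0,-1,0.008,0.0002,0,0,0,0,-1,0.01,0.0001,0,0,0,0,-1])

```text
time_s: 11.15
tool_pos: [0.6211, 0.1091, 0.1927]
tool_rot: [-180.0, 0.0, 105.4]
force: [-0.4, -0.5, -0.3]
grip_width: 0.0002
grasp_force: 0.1
```

drive_tool(rows=[0.01,0.0001,0,0,0,0,-1,0.01,0.0001,0,0,0,0,-1,0.01,0.0001,0,0,0,0,-1,0.01,0.0001,0,0,0,0,-1,0.01,0.0001,0,0,0,0,-1])

```text
time_s: 11.78
tool_pos: [0.6082, 0.1578, 0.1927]
tool_rot: [-180.0, 0.0, 105.4]
force: [0.4, -0.4, 0.2]
grip_width: 0.0007
grasp_force: 0.1
```

```bash
python3 -c "
from see import *; chamber('pics/w7.png'); print(get_obs()['qpos'])"
```

```text
11.775 [0.6082 0.1578 0.1927] [[ 0.6282 -0.0083]] [-180.     0.   105.4] [ 0.4 -0.4  0.2]
[ 27.30313712  41.4403714  -60.01756203  96.90464123  39.06913693
  65.21008618 -28.38900553]
```

View pics/w7.png

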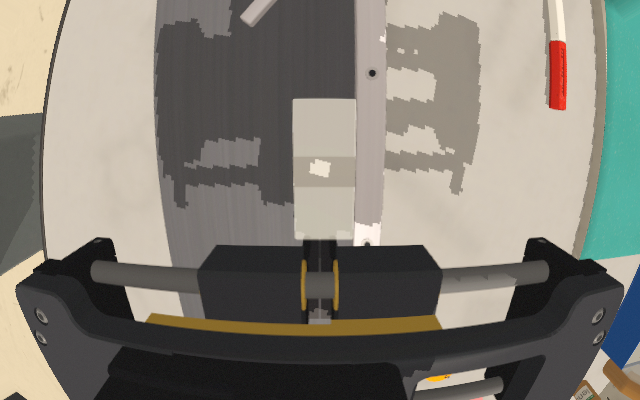

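The chamber (292–356, 98–238) is sliding along, with its rear end perhaps 1 mm off the rail. I'll shift the push point toward the rail and then check by numbers.

drive_tool(rows=[0.006,0.0005,0,0,0,0,-1,0.006,0.0005,0,0,0,0,-1,0.006,0.0005,0,0,0,0,-1,0.006,0.0005,0,0,0,0,-1,0.006,0.0002,0,0,0,0,-1])

```text
time_s: 12.45
tool_pos: [0.6025, 0.187, 0.1927]
tool_rot: [-180.0, 0.0, 105.4]
force: [-0.1, -1.4, 0.2]
grip_width: 0.0002
grasp_force: 0.1
```

```bash
cat >> see.py <<'E'
def edges(rows=range(110,236,12),u0=270,u1=385,dark=False):
    o=get_obs(); r=read_camera("wrist"); im=cv2.GaussianBlur(r["color"],(3,3),0).astype(int)
    print(o["time_s"],rot(o["tool_pos"]).round(4),o["force"].round(1))
    g=im.mean(2)
    for v in rows: print(v,' '.join(f"{int(x)}" for x in g[v,u0:u1:2]))
E
python3 -c "
from see import *; edges([90,105,130,180,210,228],u0=280,u1=376)"
```

```text
12.45 [[0.6305 0.0214]] [-0.1 -1.4  0.2]
90 76 77 77 76 76 76 76 76 77 77 74 74 75 76 75 74 74 75 75 76 76 75 76 76 75 76 76 77 78 77 76 76 77 77 78 97 147 170 174 174 175 174 174 175 177 176 176 175
105 75 76 76 80 153 185 184 185 185 185 185 184 185 185 185 185 185 184 184 185 184 185 185 185 185 184 184 184 185 185 185 184 184 185 185 188 161 173 174 174 175 174 173 174 176 175 175 174
130 75 76 76 84 148 184 184 185 185 185 185 185 185 184 184 184 184 185 184 185 185 185 185 184 185 185 185 184 184 185 185 185 185 184 185 185 166 172 173 174 162 150 82 38 44 113 155 168
180 75 76 76 77 107 155 161 161 161 161 161 161 161 161 161 161 161 161 161 161 161 161 161 161 161 161 160 160 160 161 161 161 161 161 161 156 166 171 172 172 172 171 171 172 172 173 172 171
210 119 119 120 121 130 182 190 186 186 186 186 186 186 186 185 186 186 186 186 186 186 187 187 186 186 186 187 187 186 186 186 186 185 186 192 174 168 170 172 172 170 169 170 170 171 171 170 170
228 119 120 119 121 124 160 198 187 186 186 186 186 187 186 186 186 187 186 186 187 187 187 187 186 187 187 188 187 187 187 187 186 188 198 183 203 242 243 244 243 242 242 242 241 242 240 238 239
```

Flush again, with no dark gap at the rail. I'll continue into the pocket.

drive_tool(rows=[0.008,0.0001,0,0,0,0,-1,0.008,0.0001,0,0,0,0,-1,0.008,0,0,0,0,0,-1,0.008,0,0,0,0,0,-1,0.008,0,0,0,0,0,-1])

```text
time_s: 13.12
tool_pos: [0.592, 0.2258, 0.1927]
tool_rot: [180.0, 0.0, 105.4]
force: [-0.3, 0.4, 0.4]
grip_width: 0.0005
grasp_force: 0.1
```

drive_tool(rows=[0.008,0,0,0,0,0,-1,0.008,0,0,0,0,0,-1,0.006,0,0,0,0,0,-1,0.003,0,0,0,0,0,-1])

```text
time_s: 13.62
tool_pos: [0.5853, 0.2498, 0.1927]
tool_rot: [-180.0, 0.0, 105.4]
force: [-0.6, -0.1, -0.1]
grip_width: 0.0006
grasp_force: 0.1
```

drive_tool(rows=[0.003,0,0,0,0,0,-1,0.002,0,0,0,0,0,-1,0,0,0,0,0,0,-1])

```text
time_s: 14.0
tool_pos: [0.5841, 0.2543, 0.1927]
tool_rot: [-180.0, -0.0, 105.4]
force: [0.4, 0.6, 0.3]
grip_width: 0.0007
grasp_force: 0.0
```

```bash
python3 -c "
from see import *; edges([130,180,210,228],u0=280,u1=376); print(get_obs()['qpos'])"
```

```text
14.0 [[0.6305 0.0911]] [0.4 0.6 0.3]
130 135 87 78 90 171 184 184 184 185 185 184 184 184 185 185 184 184 184 184 184 185 184 185 185 184 185 185 184 185 185 186 186 186 185 186 177 166 180 180 181 180 179 180 183 182 180 179 180
180 76 78 78 78 135 162 160 160 160 160 160 160 160 160 160 160 160 160 160 160 160 160 160 160 160 161 160 160 160 159 160 160 160 160 160 147 171 178 178 179 178 177 180 180 178 178 178 178
210 114 116 117 117 129 186 186 186 186 186 186 185 186 186 186 185 185 185 185 186 185 186 186 186 186 186 186 186 186 186 187 186 186 187 181 164 176 177 177 177 177 177 179 178 178 177 176 177
228 113 115 117 116 122 169 189 186 186 186 186 185 185 186 186 186 186 186 186 186 185 186 186 186 186 186 186 187 187 186 188 189 187 188 178 200 238 239 239 239 238 240 241 240 240 239 239 238
[ 17.65351681  42.23972505 -59.58602642  95.55040022  39.47168954
  65.78003002 -37.22490155]
```

Still flush. Now small steps until it touches the end stop.

drive_tool(rows=[0.002,0,0,0,0,0,-1,0.002,0,0,0,0,0,-1,0,0,0,0,0,0,-1])

```text
time_s: 14.42
tool_pos: [0.5829, 0.2583, 0.1927]
tool_rot: [-180.0, -0.0, 105.4]
force: [-0.3, -0.3, 0.4]
grip_width: 0.0005
grasp_force: 0.0
```

drive_tool(rows=[0.0015,0,0,0,0,0,-1,0.0015,0,0,0,0,0,-1,0,0,0,0,0,0,-1])

```text
time_s: 14.8
tool_pos: [0.5823, 0.2608, 0.1927]
tool_rot: [-180.0, 0.0, 105.4]
force: [1.0, -0.3, 0.5]
grip_width: 0.0006
grasp_force: 0.4
```

drive_tool(rows=[0.001,0,0,0,0,0,-1,0.001,0,0,0,0,0,-1,0,0,0,0,0,0,-1])

```text
time_s: 15.18
tool_pos: [0.5823, 0.2614, 0.1927]
tool_rot: [-180.0, 0.2, 105.3]
force: [1.4, -4.3, 2.6]
grip_width: 0.0006
grasp_force: 2.6
```

drive_tool(rows=[0.001,0,0,0,0,0,-1,0.001,0,0,0,0,0,-1,0,0,0,0,0,0,-1])

```text
time_s: 15.55
tool_pos: [0.5823, 0.262, 0.1927]
tool_rot: [-179.9, 0.3, 105.2]
force: [0.2, -8.6, 4.5]
grip_width: 0.0005
grasp_force: 4.1
```

The end stop pushes back with about 9 N. I'll back off, lift and check.

drive_tool(rows=[-0.003,0,0,0,0,0,-1,-0.009,0,0,0,0,0,-1,0,0,-0.04,0,0,0,-1,-0.03,0,-0.05,0,0,0,-1,-0.02,0,-0.02,0,0,0,-1])

```text
time_s: 16.18
tool_pos: [0.5984, 0.2052, 0.3058]
tool_rot: [179.7, -0.1, 105.4]
force: [0.6, -0.2, 0.2]
grip_width: 0.0003
grasp_force: 0.0
```

Run:
```python
from h import *
o=get_obs(); r=read_camera("wrist"); cv2.imwrite("pics/w8.png",r["color"]); g=cv2.GaussianBlur(r["color"],(3,3),0).mean(2)
O=np.array([.6473,.0435]) # rail x', tray origin y'
def px(xp,yp,z): # project rotated-frame point
    w=np.array([C*xp-S*yp,S*xp+C*yp,z]); M=np.array(r["mount"]); T=R.from_euler("xyz",o["tool_rot"],degrees=True).as_matrix()
    p=M[:3,:3].T@(T.T@(w-o["tool_pos"])-M[:3,3]); f=200/np.tan(np.radians(r["fov_y"]/2)); q=np.array([p[0],-p[1]]); n=np.linalg.norm(q); th=np.arctan2(n,-p[2])
    return q/n*th*f+[r["cx"],r["cy"]]
print(o["time_s"],rot(o["tool_pos"]),o["tool_pos"][2])
for n,xp,yp in (("rear rail",.6465,.1085),("rear lip",.6145,.1085),("front rail",.6465,.1835),("front lip",.6145,.1835)): print(n,px(xp,yp,.016).round(1))
a=px(.6465,.1085,.016);b=px(.6465,.1835,.016);c=px(.6145,.1085,.016);d=px(.6145,.1835,.016)
print("across rail side, near rear/mid/front")
for t in(.1,.3,.5,.8,.95):
    p=a+(b-a)*t; print(p.round(1),g[int(round(p[1])),int(p[0])-12:int(p[0])+12].astype(int).tolist())
for t in(.2,.5,.8):
    p=b+(d-b)*t; print("end",p.round(1),g[int(p[1])-14:int(p[1])+12,int(round(p[0]))].astype(int).tolist())
    p=a+(c-a)*t; print("rear",p.round(1),g[int(p[1])-12:int(p[1])+12,int(round(p[0]))].astype(int).tolist())
for t in(.1,.3,.5,.8): 
    p=c+(d-c)*t; print("lip side",p.round(1),g[int(round(p[1])),int(p[0])-14:int(p[0])+12].astype(int).tolist())
```

```text
16.175 [[0.63130932 0.04006197]] 0.30580684984028234
rear rail [335.1 125.7]
rear lip [297.9 125.7]
front rail [335.3  41.2]
front lip [298.   41.2]
across rail side, near rear/mid/front
[335.1 117.2] [179, 179, 179, 179, 179, 179, 179, 179, 179, 179, 179, 171, 169, 200, 231, 239, 239, 240, 240, 240, 240, 241, 242, 242]
[335.2 100.3] [179, 179, 179, 179, 179, 180, 180, 180, 179, 179, 179, 177, 184, 210, 232, 238, 239, 239, 239, 239, 240, 241, 242, 241]
[335.2  83.4] [169, 166, 166, 166, 166, 166, 166, 166, 166, 172, 193, 218, 223, 216, 227, 238, 239, 239, 239, 238, 239, 240, 242, 241]
[335.3  58.1] [180, 180, 180, 180, 180, 180, 181, 181, 181, 180, 181, 178, 168, 162, 170, 176, 177, 176, 176, 176, 177, 178, 179, 178]
[335.3  45.4] [183, 183, 183, 183, 183, 183, 183, 183, 183, 183, 183, 176, 161, 159, 170, 177, 177, 177, 176, 176, 177, 179, 179, 178]
end [327.9  41.2] [135, 139, 152, 165, 168, 169, 171, 174, 179, 182, 181, 180, 177, 167, 152, 159, 182, 188, 183, 181, 181, 181, 181, 181, 181, 181]
rear [327.7 125.7] [179, 179, 179, 179, 179, 179, 178, 178, 178, 179, 184, 189, 188, 168,
[... 541 characters left out ...]
8, 178, 178, 179, 183, 189, 187, 168, 138, 119, 115, 115, 116, 116, 116, 116, 116, 116]
lip side [298.  117.2] [116, 117, 117, 116, 116, 117, 116, 114, 113, 114, 115, 116, 116, 117, 126, 153, 176, 180, 178, 178, 179, 179, 178, 178, 178, 178]
lip side [298.  100.3] [233, 232, 224, 201, 168, 138, 121, 114, 113, 114, 115, 115, 116, 117, 125, 150, 177, 183, 179, 179, 179, 179, 179, 178, 178, 179]
lip side [298.   83.4] [228, 229, 231, 232, 233, 234, 234, 233, 232, 224, 197, 155, 125, 117, 130, 166, 204, 220, 222, 222, 222, 222, 222, 215, 196, 176]
lip side [298.   58.1] [172, 172, 173, 174, 175, 177, 177, 176, 175, 171, 152, 115, 87, 77, 93, 137, 172, 181, 180, 180, 180, 180, 180, 181, 181, 181]
```

The chamber shows only a hairline seam along the rail and at the end stop, and the 4 mm gap on the lip side is even. I'm handing it in.

```bash
python3 -c "
from cell import sign_off; print(sign_off())"
```

```text
the job is handed in; nothing more can be done
None
```

I pushed the chamber flush against the long rail and slid it along into the corner pocket until its end met the end stop; it was never lifted, and I handed the job in at about 16 s. Partway along the slide its rear end may have drifted about 1 mm off the rail; I corrected that before it entered the pocket.

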